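# Unbolt the roller shutter with the shutter hook

### The arm

A 6-joint arm with a two-finger parallel gripper is mounted at the origin on a cart in front of the work surface, level with it; the furniture and walls round the work are solid. World frame = base frame: x ahead of the robot, y to its left, z up, the work surface at z = 0. Lengths are in m, angles in degrees, forces in N, time in s.
With the tool pointing down it reaches from about 0.325 to 0.9 m from the base axis. Payload 3.5 kg.
Tool frame: the origin (TCP) lies midway between the tips of the shut fingers; the grasp point (between the pads) lies 19 mm behind it; z points along the fingers, y is the direction in which the jaws open and shut (so a half turn about z gives the same grasp; the last joint's range is limited). The gripper opens to 85 mm and grips with 20 to 120 N. Pads are 22 mm wide; open, the fingers measure 114 mm over their backs; the gripper's body (76 mm by 85 mm) begins 54 mm behind the grasp point. The pads swing forward as they close: fully open they stand 13 mm farther back than shut.
Start: joints at [71.081, 15.837, -1.513, 72.651, 0, 84.076], TCP at [0.141, 0.609, 0.231] pointing down, gripper open.
Joint ranges: [-178.77, 178.77], [-48.84, 107.48], [-61.69, 71.31], [-111.58, 123.2], [-90, 87.43], [-180, 180]. Speed limits (degrees/s): [147.25, 147.25, 180, 180, 180, 180].

### API

Orientations are given as [roll, pitch, yaw] about the fixed x, y, z axes, in that order (R = Rz(yaw) Ry(pitch) Rx(roll)).
In Python, from plant import get_state, imaging, sign_off gives the robot as it stands. The module is installed in compiled form; this text tells all that it offers.
- The arm moves only by the tool arm_command, never from a script. Its argument "series" is one flat list of numbers, 5 for each row, row after row: the shift along the tool's x, y, z in m, then the turn about the tool's z in degrees, then the gripper's target within -1 to 1 (shut at 1, half-way at 0, fully open at -1). A call has 1 to 20 rows; each row shifts and turns the commanded pose from where the row before left it, along the tool's axes as they then stand; what a row does not reach is not made up. A row lasts 1/8 s, in which the tool goes at most 62.5 mm and 10.7 degrees, less where a joint would pass 70% of its speed; a pose out of reach is approached as far as the arm can. A call is refused whole if a number of a shift passes 0.0625 or a number of a turn 10.7, either way. A call with a gripper value outside its range is refused whole. The fingers move at their own pace and stop on an object; "newtons" is the grip in N (left out, the last holds). Time passes only in rows, so rows that do not move let the fingers close. It gives the time, the measured TCP pose, the force and the opening at its end, in the units of the state.
- get_state(): the state, without advancing time (a new reading comes with each control period).
- imaging.capture(name): name is "scene" or "top" or "wrist"; returns the picture (480x640x3 uint8, red, green, blue); there is no depth.
- imaging.camera_model(name): a dict with "mtx" (3x3 intrinsics, pixels), "origin" and "attitude" of the camera in the world. Camera axes: x right, y down, z forward; pixel columns grow to the right and rows downward; lengths in m; the calibration is good to about 2 mm. The wrist camera is an equidistant fisheye: a pixel r from the principal point sees the ray r / f radians off the axis. A picture is of the moment at which its call begins: read the wrist's pose just before it. camera_model takes no time and is no camera call; for the wrist camera it gives the pose at the moment of the call.
- sign_off(): hands the job in, once; it reports no verdict.
The state is a dict: "time": time; "joints": joint angles; "qvel": joint speeds; "effort": joint torques, N m; "eef_pos": TCP position; "orientation": TCP orientation; "ft_force": force on the tool from outside, world axes, zero at the start; "ft_torque": the same for the moment, N m; "gripper_width": opening from 0.0 (shut) to 1.0 (fully open).
Only numpy, scipy, OpenCV 4.12 (cv2) and the standard library are available. Lean on these libraries where they do the work, as an engineer would, in place of code of your own. Each camera call takes 0.05 s, during which the arm holds its last target.

### The job

With the shutter hook, draw the spring bolt of the roller-shutter cupboard all the way back and turn its knob over into the hold-back notch, so that the shutter springs up and the bolt stays back by itself. Work by feel: do not pull or press hard on the bolt or the cupboard, do not touch the cupboard with the hand, and leave the honey jar, the pepper mill and the mug where they stand. Then lay the hook down flat on the open worktop, out from under the cupboard.

Things in the scene. Friction and masses are not known exactly. Their poses are not given: they have to be found in the camera images.
- shutter_cupboard: White worktop cupboard, 215 deep x 300 wide x 316 mm high, with an aluminium roller shutter. Origin on the worktop, mid-width, 85 mm behind the front edge of its 14 mm sill board; x to the back, y to the left seen from the front, z up. The coil box juts out over the sill at z 204 to 304 mm, front face at x = -60 mm: only something thin reaches in below it. Shutter front at x = +35 mm.
- bolt (a joint): Travel of the spring bolt on the sill, m: 0 = shot, tongue in the shutter's rail; grows as it is drawn to the front (-x of the cupboard). Spring: 4.5 N at 0, 0.7 N more per 10 mm; friction 1 to 2 N. The shutter is freed at about 0.014. The end of the housing's slot stops it hard at 0.023 to 0.053, as it happens to be mounted: feel for it. Only the last 3.5 mm before the stop lie at the notch.
- bolt_knob (a joint): Turn of the bolt's stem about the bolt's axis, rad: 0 = upright, grows as it leans to the cupboard's -y, stop at 0.8. The slot of the steel housing (23 mm wide, top 39 mm above the worktop) keeps it upright, except at the front end of the slot, where the hold-back notch opens to -y. Leaning there it is held by the notch's edge, 3.5 mm short of the stop, and stays.
- shutter (a joint): Lift of the shutter in m: 0 = down; its spring raises it to the stop at 0.05 by itself once the bolt's tongue is out.
- bolt_stem (a point): Point on the axis of the bolt's round steel stem (8 mm diameter), 23 mm above the bolt's axis and 50 mm above the worktop while upright: the height to hook it. At travel 0 it is at x = 0, y = +50 mm of the cupboard, 35 mm in front of the shutter. The stem is free from 12 to 41 mm above the bolt's axis; above is a black ball of 17 mm.
- shutter_hook: Loose hooked rod, 354 mm, about 0.2 kg, lying flat on its wooden handle (160 x 22 wide x 30 mm high), the 8 mm steel rod in the air. Origin at the handle's underside, 100 mm ahead of its butt; x along the rod to the hook, z up. Handle from x = -100 to +60 mm, rod axis 15 mm above the origin, centre of mass near x = +25 mm. The hook is flat, bent to -y.
- hook_bend (a point): On the centre line of the hook's 8 mm thick cross bar, half-way: (250, -20, 15) mm in shutter_hook. The cross bar runs along y from the rod (axis 20 mm to its +y side) to y = -31 mm of shutter_hook; the tip turns back to x = 241, y = -39 mm. Axes as shutter_hook.
- honey_jar: Dark lidded jar, 70 mm diameter, 104 mm high, standing in front of the cupboard, right of the bolt; origin at the centre of its base.
- pepper_mill: Wooden mill, 58 mm diameter, 150 mm high, standing in front of the cupboard farther right; origin at the centre of its base.
- mug: White mug, 92 x 127 x 95 mm, standing left of the cupboard; origin near the centre of its base.

How it is judged:
By the outcome, as a careful person would: the job done as asked, in the order asked, and still so for the second after the job is handed in, with the robot touching nothing.
It also fails if it takes over 72 s, if anything falls off the work surface, if the arm or the gripper's body presses on something with over 40 N, if the wrist force passes 120 N, or if a joint passes its speed limit or range.

## Working session

There is one attempt and no reset: what is moved stays moved. The work goes in short steps, Python scripts to look and compute and a tool call to move; the robot and the scene stay as the last step left them, time stands still between calls to the robot, and variables do not carry over. Pictures are saved under pics/ and viewed, and the job is handed in when it is done.

Besides the shell and the picture viewer there is one more tool, called after "Emit:" as name(argument=value, ...), one argument or row to a line, values as JSON. arm_command: Moves the arm, as the interface text tells. Its arguments: {"type":"object","properties":{"series":{"type":"array"},"newtons":{"type":"number"}},"required":["series"]}

```bash
mkdir -p pics; python3 - <<'E'
from plant import get_state, imaging
import cv2
s=get_state(); print(s)
for n in ("scene","top","wrist"):
    m=imaging.camera_model(n); print(n,m)
    cv2.imwrite(f"pics/{n}0.png",imaging.capture(n)[:,:,::-1])
E
```

```text
{'time': 0.0, 'joints': array([ 7.10823398e+01,  1.58783253e+01, -1.59976293e+00,  7.26514649e+01,
       -5.03297899e-04,  8.40773574e+01]), 'qvel': array([ 0.05457855,  0.03272325, -0.04627183, -0.03553043, -0.02992046,
       -0.02471707]), 'effort': array([-1.66427883e-03, -4.45506191e+01,  2.95203173e+01,  1.60646753e-02,
       -5.19276398e-05,  1.81902664e-06]), 'eef_pos': array([0.14027414, 0.60823336, 0.2301432 ]), 'orientation': array([-1.79871087e+02, -1.28673926e-02,  1.67004969e+02]), 'ft_force': array([-0.60592303,  0.15183005, -0.67084684]), 'ft_torque': array([-0.00021034,  0.02464933,  0.0009837 ]), 'gripper_width': 0.9989284451240629}
scene {'mtx': array([[595.08717252,   0.        , 312.10981848],
       [  0.        , 595.08717252, 233.71947761],
       [  0.        ,   0.        ,   1.        ]]), 'origin': array([-0.15861056, -1.35615544,  0.86068655]), 'attitude': array([-118.12650784,   -1.14793185,  -26.77810244])}
top {'mtx': array([[478.76050516,   0.        , 315.26285944],
       [  0.        , 478.76050516, 241.27765694],
       [  0.        ,   0.        ,   1.        ]]), 'origin': array([0.07871495, 0.01498715, 1.33134215]), 'attitude': array([-160.95702426,    0.17292117, -102.49247095])}
wrist {'mtx': array([[371.64829954,   0.        , 320.06114409],
       [  0.        , 371.64829954, 240.90571694],
       [  0.        ,   0.        ,   1.        ]]), 'origin': array([0.07435415, 0.62310555, 0.37315918]), 'attitude': array([1.64418013e+02, 1.32197892e-01, 7.70533118e+01])}
```

View pics/scene0.png

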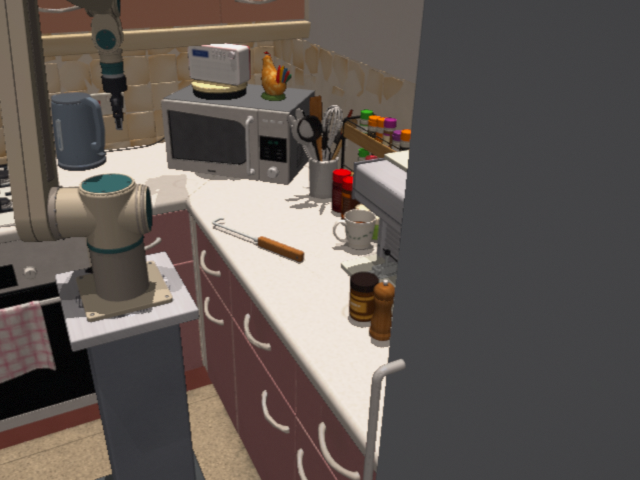

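View pics/top0.png

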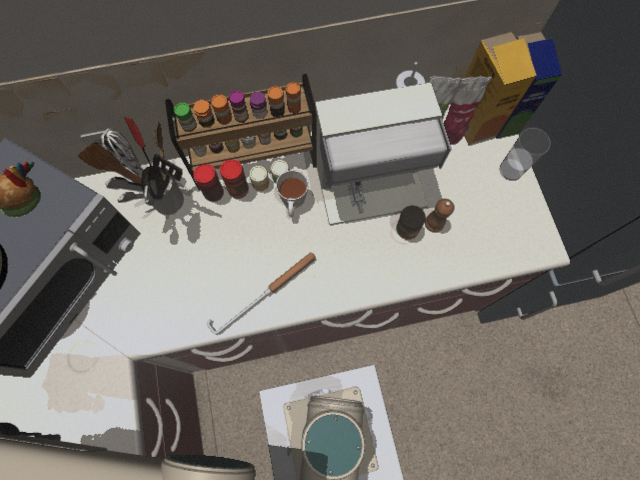

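View pics/wrist0.png

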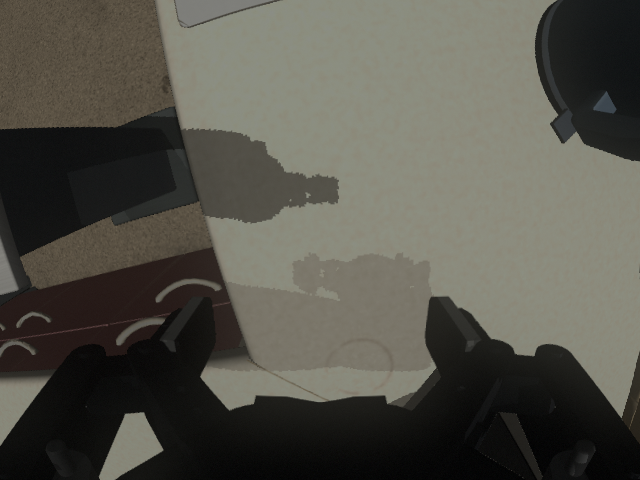

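The top view shows the hook lying diagonally, with the handle butt near (313,257) and the bend near (211,328). The bolt is near (357,193), the jar at (410,222) and the mill at (440,215). I'll enlarge crops for precise readings.

```bash
cat > h.py <<'E'
import numpy as np, cv2
from scipy.spatial.transform import Rotation as R
from plant import get_state, imaging
def cam(n):
    m=imaging.camera_model(n); return m['mtx'],np.array(m['origin']),R.from_euler('xyz',m['attitude'],degrees=True).as_matrix()
def ray(n,u,v,c=None):
    K,o,A=c or cam(n)
    if n=='wrist':
        d=np.array([(u-K[0,2])/K[0,0],(v-K[1,2])/K[1,1]]); r=np.hypot(*d)
        c_=np.array([*(d/r*np.sin(r)),np.cos(r)]) if r>1e-9 else np.array([0,0,1.])
    else: c_=np.linalg.inv(K)@[u,v,1]
    return o,A@c_
def onz(n,u,v,z,c=None):
    o,d=ray(n,u,v,c); return o+d*(z-o[2])/d[2]
def proj(n,p,c=None):
    K,o,A=c or cam(n); q=A.T@(np.array(p)-o)
    if n=='wrist':
        t=np.arctan2(np.hypot(q[0],q[1]),q[2]); h=q[:2]/max(np.hypot(q[0],q[1]),1e-12)
        return K[0,0]*t*h+K[:2,2]
    return (K@(q/q[2]))[:2]
def crop(n,img,x0,y0,w,h,s,f):
    c=cv2.resize(img[y0:y0+h,x0:x0+w],None,fx=s,fy=s,interpolation=cv2.INTER_CUBIC)
    cv2.imwrite(f,c)
E
python3 - <<'E'
from h import *
t=cv2.imread('pics/top0.png')
crop('top',t,200,240,130,100,6,'pics/c1.png')
crop('top',t,310,140,150,110,5,'pics/c2.png')
for n,u,v in [("top",313,257),("top",211,328),("top",357,193)]: print(onz(n,u,v,0.015))
E
```

```text
[ 0.47788662 -0.06271683  0.015     ]
[0.33988542 0.25372727 0.015     ]
[ 0.64607292 -0.23543673  0.015     ]
```

View pics/c1.png

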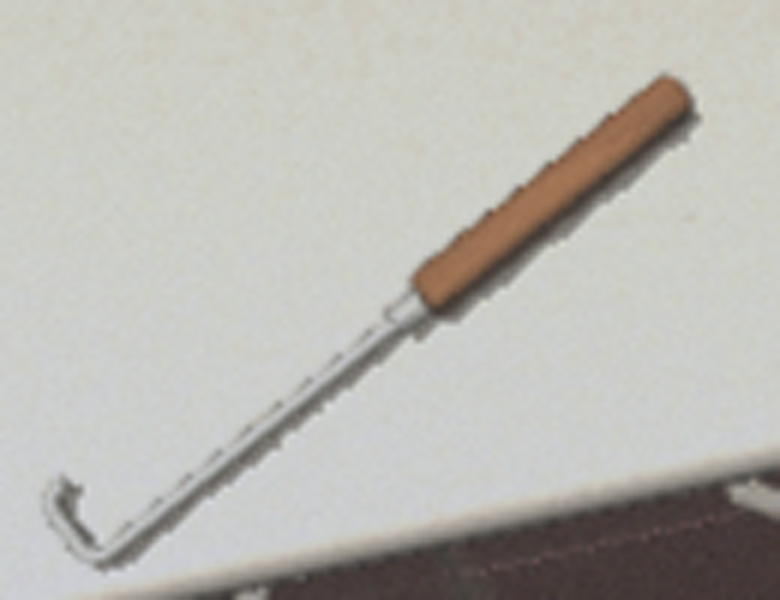

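View pics/c2.png

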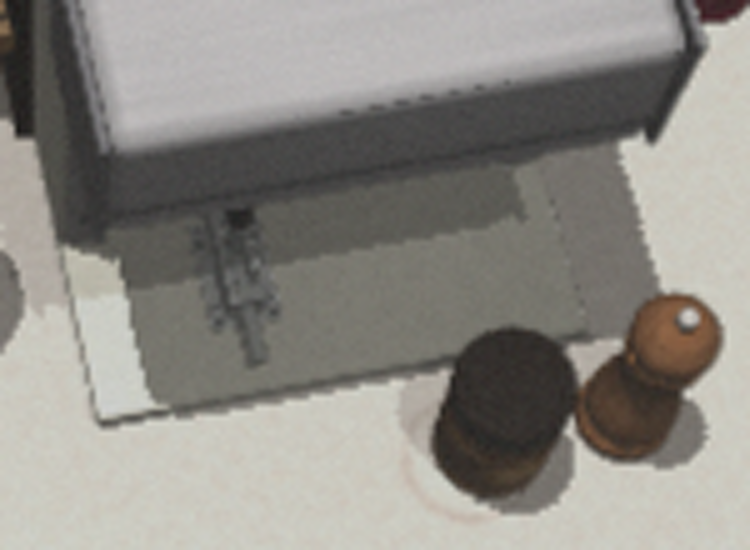

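```bash
python3 - <<'E'
from h import *
c=cam('top')
P=lambda x,y,s,ox,oy,z: onz('top',ox+(x-(s-1)/2)/s,oy+(y-(s-1)/2)/s,z,c)
a=lambda x,y,z:P(x,y,6,200,240,z)
b=lambda x,y,z:P(x,y,5,310,140,z)
print('hook butt',a(676,93,.03),'front',a(427,288,.03),'corner',a(103,556,.015),'tip',a(68,488,.015),'rodmid',a(250,432,.015))
d=a(103,556,.015)-a(400,310,.015);print(np.degrees(np.arctan2(d[1],d[0])))
d=a(427,288,.03)-a(676,93,.03);print(np.degrees(np.arctan2(d[1],d[0])),np.linalg.norm(d))
p=b(100,418,.014);q=b(430,364,.014);r=b(585,336,.014);l=b(66,258,.014)
print('sill',p,q,r,l)
for d in (q-p,r-p,p-l):print(np.degrees(np.arctan2(d[1],d[0])),np.linalg.norm(d))
print('ball',b(240,216,.076))
print('jar top',b(514,376,.104),'base',b(488,450,0),'mill',b(630,425,0), b(687,320,.15))
E
```

```text
hook butt [ 0.47937706 -0.0609731   0.03      ] front [0.41191651 0.07209031 0.03      ] corner [0.32501678 0.24008325 0.015     ] tip [0.35918703 0.2510997  0.015     ] rodmid [0.36660864 0.16523321 0.015     ]
118.51032392976538
116.88411748718025 0.1491871251738639
sill [ 0.56938842 -0.1329589   0.014     ] [ 0.56025747 -0.33211251  0.014     ] [ 0.55755829 -0.427184    0.014     ] [ 0.67475754 -0.13631028  0.014     ]
-92.62510452792903 0.19936282428278979
-92.30249368349311 0.2944628407874231
178.17826083272266 0.10542239752602008
ball [ 0.65080305 -0.23342642  0.076     ]
jar top [ 0.51035764 -0.35174827  0.104     ] base [ 0.50476083 -0.35449225  0.        ] mill [ 0.50168098 -0.44131943  0.        ] [ 0.50516638 -0.4375755   0.15      ]
```

Emit:
arm_command(
  series=[-0.0354, -0.0421, 0.0025, 0, -1, -0.0354, -0.0421, 0.0025, 0, -1, -0.0354, -0.0421, 0.0025, 0, -1, -0.0354, -0.0421, 0.0025, 0, -1, -0.0354, -0.0421, 0.0025, 0, -1, -0.0354, -0.0421, 0.0025, 0, -1, -0.0354, -0.0421, 0.0025, 0, -1, -0.0354, -0.0421, 0.0025, 0, -1, -0.0354, -0.0421, 0.0025, 0, -1, -0.0354, -0.0421, 0.0025, 0, -1, -0.0354, -0.0421, 0.0025, 0, -1, -0.0354, -0.0421, 0.0025, 0, -1, 0, 0, 0, 9.9, -1, 0, 0, 0, 9.9, -1, 0, 0, 0, 9.9, -1, 0, 0, 0, 9.9, -1, 0, 0, 0, 9.9, -1, 0, 0, 0, 0, -1],
)

```text
time: 2.4
eef_pos: [0.4406, 0.0212, 0.2011]
orientation: [-180.0, -0.0, 117.6]
ft_force: [-0.1, 0.0, 0.5]
gripper_width: 0.999
```

```bash
python3 - <<'E'
from h import *
s=get_state(); print(s['time'],s['eef_pos'],s['orientation'],s['joints'])
m=imaging.camera_model('wrist'); print(m['origin'],m['attitude'])
cv2.imwrite("pics/w1.png",imaging.capture('wrist')[:,:,::-1])
c=cam('top')
print('edge',onz('top',330,308,0,c),onz('top',250,325,0,c),'mug',onz('top',293,187,.095,c),onz('top',290,212,.06,c),'red',onz('top',233,170,.1,c))
E
```

```text
2.4 [0.44060308 0.02121493 0.20108627] [-1.79975967e+02 -1.36794000e-02  1.17619216e+02] [-5.65016876e+00 -1.90801103e+00 -2.55228391e+01  6.64127700e+01
 -1.74650154e-03  5.67306126e+01]
[0.40919414 0.08051121 0.34398528] [ 1.64436866e+02 -2.06802036e-02  2.76666706e+01]
edge [ 0.32584308 -0.07801374  0.        ] [0.32760405 0.14948963 0.        ] mug [ 0.66933687 -0.04720528  0.095     ] [ 0.61053787 -0.02464093  0.06      ] red [0.75706458 0.11031319 0.1       ]
```

View pics/w1.png

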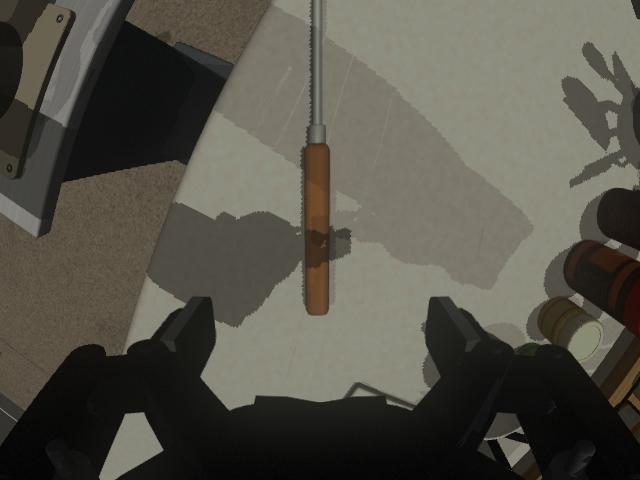

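The handle stands upright in the wrist view, with its front end at (317,143) and its butt at (317,315). The rod leaves the picture at about (318,0).

```bash
python3 - <<'E'
from h import *
c=cam('wrist')
A=onz('wrist',316.5,313,.03,c);B=onz('wrist',317,145,.03,c);C=onz('wrist',317.5,60,.015,c);D=onz('wrist',318.5,5,.015,c)
print(A,B,C,D,np.linalg.norm(B-A))
for p,q in((A,B),(A,D),(A,C),(B,D)):
    d=q-p;print(np.degrees(np.arctan2(d[1],d[0])))
t=np.radians(117.3);u=np.array([np.cos(t),np.sin(t)])
print('org from butt',A[:2]+.1*u,'front',B[:2]-.06*u)
print('perp',[(-u[1]*p[0]+u[0]*p[1]) for p in (A,B,C,D)], 'tcp',-u[1]*.4406+u[0]*.0212)
E
```

```text
[ 0.47974136 -0.06069863  0.03      ] [0.40901968 0.07557471 0.03      ] [0.37388749 0.14314787 0.015     ] [0.34992833 0.19056594 0.015     ] 0.1535316918190749
117.42792978375336
117.32263259544183
117.4420524629641
117.19758806403931
org from butt [0.43387641 0.02816309] front [0.43653865 0.02225768]
perp [np.float64(-0.39846704326332155), np.float64(-0.3981242386103304), np.float64(-0.39789757219907307), np.float64(-0.3983553268899626)] tcp -0.40124812326283793
```

Emit:
arm_command(
  series=[0.0055, -0.0015, 0.02, 0, -1, 0.0055, -0.0014, 0.05, 0, -1, 0, 0, 0.05, 0, -1, 0, 0, 0.045, 0, -1, 0, 0, 0.02, 0, -1, 0, 0, 0.01, 0, -1, 0, 0, 0, 0, -1],
  newtons=60,
)

```text
time: 3.32
eef_pos: [0.4331, 0.0296, 0.0062]
orientation: [-180.0, -0.0, 117.6]
ft_force: [0.8, 0.4, 0.2]
gripper_width: 1.003
```

```bash
python3 - <<'E'
from h import *
cv2.imwrite("pics/w2.png",imaging.capture('wrist')[:,:,::-1])
E
```

```text
(no output)
```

View pics/w2.png

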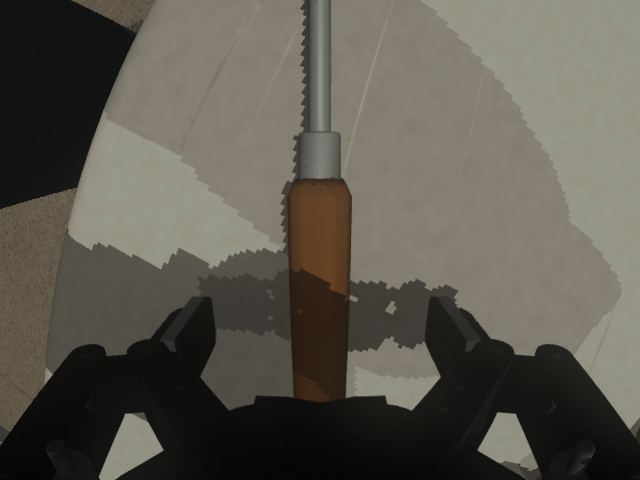

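The open fingers are centred on the handle at (320,330), so I'll close, then lift.

Emit:
arm_command(
  series=[0, 0, 0, 0, 1, 0, 0, 0, 0, 1, 0, 0, 0, 0, 1, 0, 0, 0, 0, 1, 0, 0, 0, 0, 1, 0, 0, 0, 0, 1, 0, 0, 0, 0, 1, 0, 0, 0, 0, 1],
  newtons=70,
)

```text
time: 4.38
eef_pos: [0.434, 0.0296, 0.0069]
orientation: [179.9, 0.0, 117.5]
ft_force: [0.6, -0.2, 5.1]
gripper_width: 0.241
```

Emit:
arm_command(
  series=[0, 0, -0.01, 0, 1, 0, 0, -0.03, 0, 1, 0, 0, -0.04, 0, 1, 0, 0, -0.034, 0, 1, 0, 0, 0, 0, 1],
)

```text
time: 5.0
eef_pos: [0.4354, 0.0295, 0.1229]
orientation: [179.7, 0.2, 117.5]
ft_force: [-0.4, 0.3, -2.1]
gripper_width: 0.241
```

```bash
python3 - <<'E'
from h import *
s=get_state(); print(s['eef_pos'],s['orientation'],s['ft_force'])
cv2.imwrite("pics/w3.png",imaging.capture('wrist')[:,:,::-1])
E
```

```text
[0.43543728 0.02946348 0.1229238 ] [179.71616405   0.18065533 117.50693573] [-0.36239269  0.32221142 -2.0977675 ]
```

View pics/w3.png

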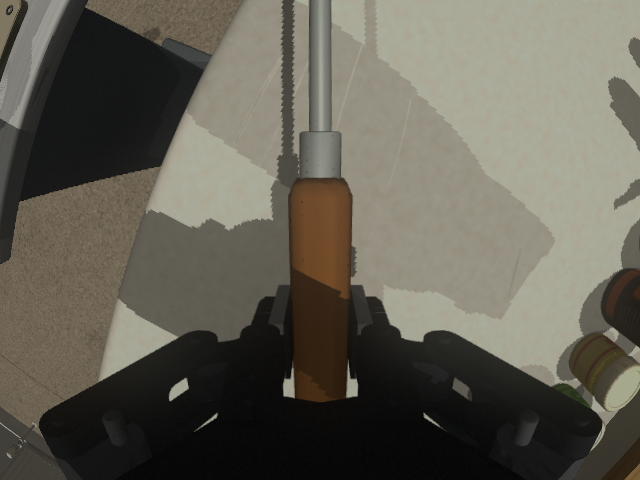

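Emit:
arm_command(
  series=[-0.0345, -0.042, 0, 0, 1, -0.0345, -0.042, 0, 0, 1, -0.0345, -0.042, 0, 0, 1, -0.0345, -0.042, 0, 0, 1, 0, 0, 0, 9.975, 1, 0, 0, 0, 9.975, 1, 0, 0, 0, 9.975, 1, 0, 0, 0, 9.975, 1, 0, 0, 0, 9.975, 1, 0, 0, 0, 9.975, 1, 0, 0, 0, 9.975, 1, 0, 0, 0, 9.975, 1, 0, 0, 0, 9.975, 1, 0, 0, 0, 9.975, 1, 0, 0, 0, 9.975, 1, 0, 0, 0, 9.975, 1, 0, 0, 0, 0, 1, 0, 0, 0, 0, 1],
)

```text
time: 7.3
eef_pos: [0.347, -0.1697, 0.1192]
orientation: [-179.9, 0.1, -2.1]
ft_force: [-0.0, -0.4, -1.7]
gripper_width: 0.235
```

```bash
python3 - <<'E'
from h import *
s=get_state(); print(s['eef_pos'],s['orientation'],s['ft_force'],s['joints'])
m=imaging.camera_model('wrist'); print(m['origin'].tolist(),m['attitude'].tolist())
cv2.imwrite("pics/w4.png",imaging.capture('wrist')[:,:,::-1])
cv2.imwrite("pics/t4.png",imaging.capture('top')[:,:,::-1])
E
```

```text
[ 0.34700198 -0.16969406  0.1192306 ] [-1.79920453e+02  1.18792110e-01 -2.05325615e+00] [-0.0468774  -0.42046326 -1.72673427] [-3.56726456e+01 -3.25303896e+00 -3.75697653e+01  5.58262391e+01
  4.69788107e-04  1.46380692e+02]
[0.4149238462322307, -0.1730531448259762, 0.26199485909680426] [164.43290720199016, 0.05029112980182317, -92.0054782769984]
```

View pics/w4.png

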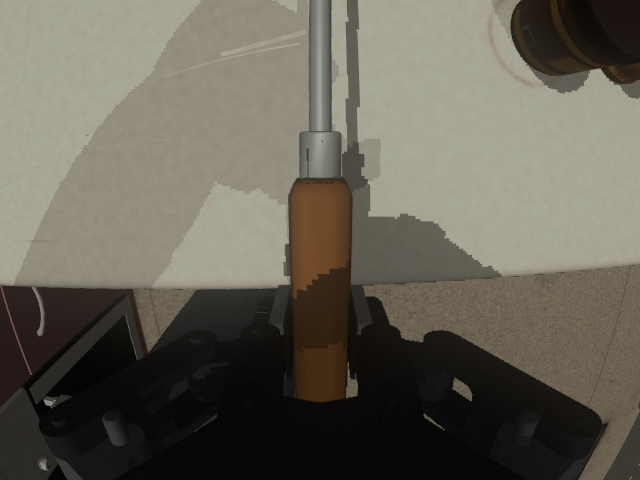

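View pics/t4.png

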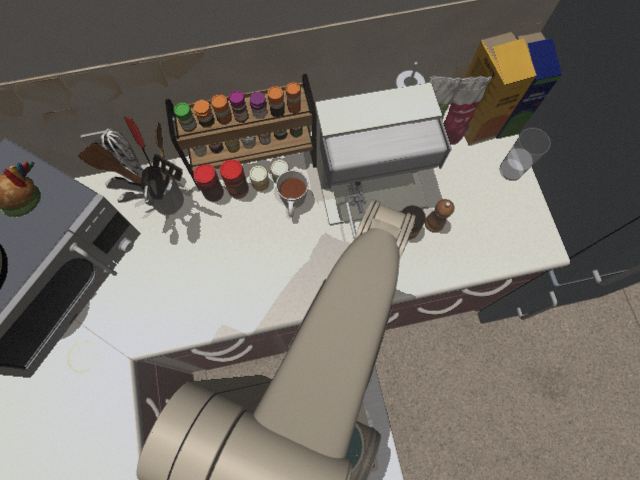

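```bash
python3 - <<'E'
from h import *
t=cv2.imread('pics/t4.png'); crop('top',t,315,150,100,75,8,'pics/c3.png')
s=cv2.imread('pics/scene0.png'); crop('s',s,330,160,90,120,6,'pics/c4.png')
c=cam('top')
x0=np.array([.347,-.1697]);t=np.radians(-2.1);u=np.array([np.cos(t),np.sin(t)]);w=np.array([-u[1],u[0]])
for a,b in((.245,0),(.245,-.02),(.236,-.039),(.1,0)):
    p=x0+u*a+w*b; print(p,proj('top',[*p,.1292],c), (proj('top',[*p,.1292],c)-[315,150])*8+3.5)
E
```

```text
[ 0.59183546 -0.17867771] [345.05253773 197.1648675 ] [243.92030182 380.81893999]
[ 0.59110258 -0.19866428] [352.19260092 195.95321006] [301.04080737 371.12568045]
[ 0.5814124  -0.21732172] [359.65289578 197.75329263] [360.72316623 385.526341  ]
[ 0.44693284 -0.17336437] [356.03521799 246.4892564 ] [331.78174392 775.41405121]
```

View pics/c3.png

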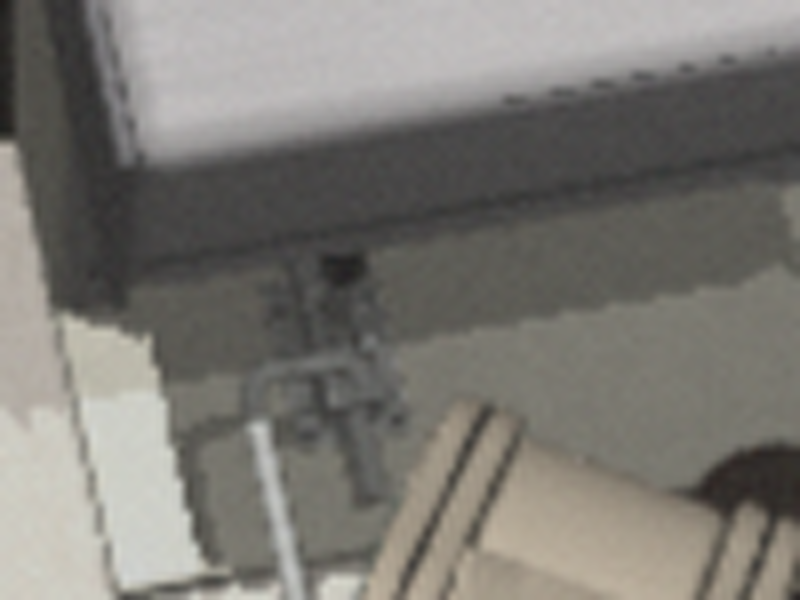

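View pics/c4.png

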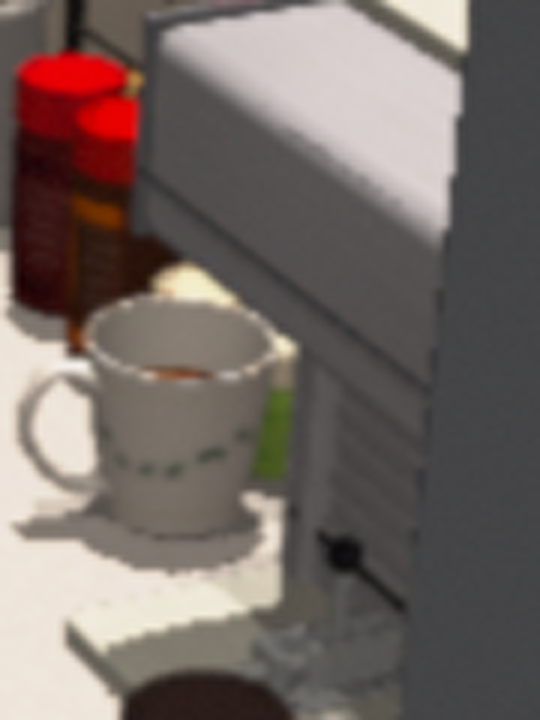

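```bash
python3 - <<'E'
from h import *
ct,cs=cam('top'),cam('scene')
uv=lambda x,y,s,ox,oy:(ox+(x-(s-1)/2)/s,oy+(y-(s-1)/2)/s)
def tri(a,b):
    o1,d1=ray('top',*a,ct);o2,d2=ray('scene',*b,cs)
    d1/=np.linalg.norm(d1);d2/=np.linalg.norm(d2)
    t=np.linalg.lstsq(np.c_[d1,-d2],o2-o1,rcond=None)[0]
    p,q=o1+t[0]*d1,o2+t[1]*d2; return p,q
a=uv(343,268,8,315,150);b=uv(345,552,6,330,160)
print('ball',*tri(a,b))
print('ball z.0765',onz('top',*a,.0765,ct),onz('scene',*b,.0765,cs))
print('corner',*tri(uv(100,418,5,310,140),uv(68,628,6,330,160)))
print(onz('scene',*uv(68,628,6,330,160),.014,cs))
E
```

```text
ball [ 0.64819518 -0.23194013  0.08016606] [ 0.64856909 -0.23207237  0.08036234]
ball z.0765 [ 0.64986381 -0.23266365  0.0765    ] [ 0.65256435 -0.22650853  0.0765    ]
corner [ 0.571371   -0.13355668  0.00867724] [ 0.56785742 -0.13246872  0.00724634]
[ 0.56210855 -0.14215231  0.014     ]
```

Emit:
arm_command(
  series=[0, -0.003, 0.03, 0, 1, 0, 0, 0.03, 0, 1, 0, 0, 0.0177, 0, 1, 0, 0, 0, 0, 1, 0.02, 0, 0, 0, 1, 0.02, 0, 0, 0, 1, 0, 0, 0, 0, 1, 0, 0, 0, 0, 1],
)

```text
time: 8.4
eef_pos: [0.3884, -0.1688, 0.0428]
orientation: [180.0, 0.0, -2.2]
ft_force: [-0.0, -0.4, -1.7]
gripper_width: 0.24
```

```bash
python3 - <<'E'
from h import *
s=get_state(); print(s['time'],s['eef_pos'],s['orientation'],s['ft_force'])
a=imaging.capture('scene')[:,:,::-1];b=imaging.capture('top')[:,:,::-1]
cv2.imwrite("pics/s5.png",a);cv2.imwrite("pics/t5.png",b)
crop('s',a,330,170,100,125,6,'pics/c5.png'); crop('t',b,315,150,100,75,8,'pics/c6.png')
E
```

```text
8.4 [ 0.38836025 -0.16882905  0.04282205] [ 1.79997936e+02  1.61215636e-02 -2.15164635e+00] [-0.02053159 -0.36690944 -1.6945392 ]
```

View pics/c5.png

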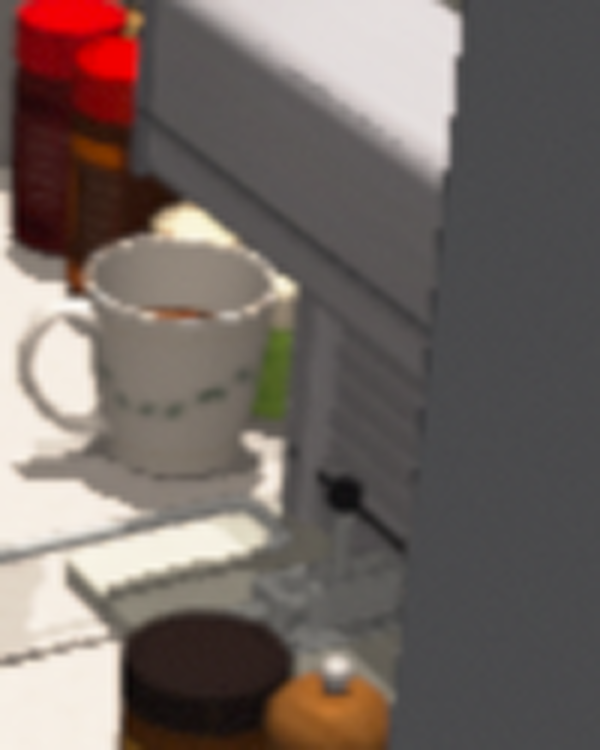

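View pics/c6.png

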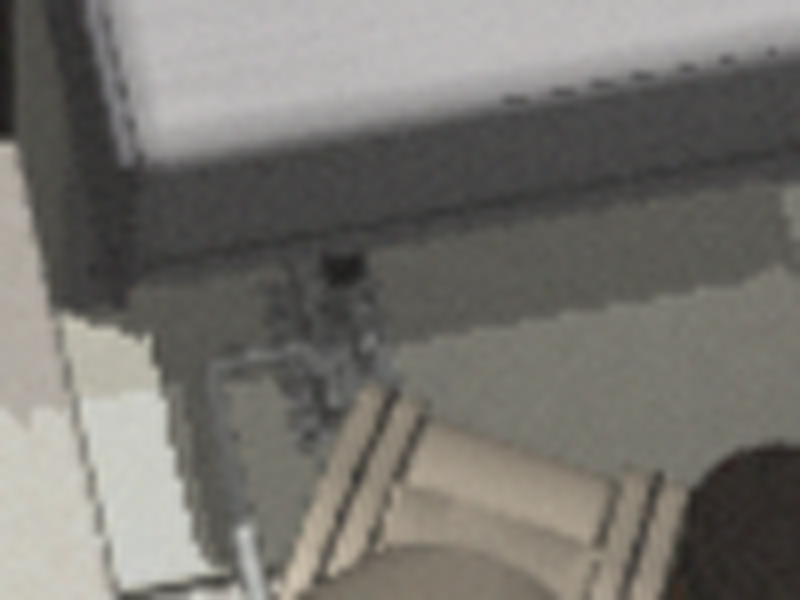

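```bash
python3 - <<'E'
from h import *
ct,cs=cam('top'),cam('scene')
x0=np.array([.3884,-.1688]);t=np.radians(-2.2);u=np.array([np.cos(t),np.sin(t)]);w=np.array([-u[1],u[0]])
for a,b in((.245,0),(.245,-.02),(.236,-.039),(.15,0),(.1,0)):
    p=[*(x0+u*a+w*b),.0513]; print(p,(proj('top',p,ct)-[315,150])*8+3.5,(proj('scene',p,cs)-[330,170])*6+2.5)
for z in (.04,.05,.06,.068):
  p=[.650,-.233,z];print(z,(proj('top',p,ct)-[315,150])*8+3.5,(proj('scene',p,cs)-[330,170])*6+2.5)
E
```

```text
[np.float64(0.6332194145206023), np.float64(-0.1782050132264424), 0.0513] [204.03479544 368.03989661] [246.56958955 500.90456727]
[np.float64(0.6324516583388519), np.float64(-0.19819027155465482), 0.0513] [257.66735288 359.04313595] [268.50851138 521.4060472 ]
[np.float64(0.6227289237184933), np.float64(-0.21683077668466894), 0.0513] [313.56747825 372.62348373] [272.22801226 545.23155571]
[np.float64(0.5382894374615932), np.float64(-0.17455817136312798), 0.0513] [255.93087931 606.93930939] [ 60.43282819 541.92274082]
[np.float64(0.4883262916410621), np.float64(-0.172638780908752), 0.0513] [284.18550117 737.00716939] [-40.92882979 564.25938215]
0.04 [335.88884992 310.93948504] [341.65896614 570.6881614 ]
0.05 [338.02057158 299.24528177] [343.43272783 551.43545223]
0.06 [340.181061   287.39326423] [345.21703862 532.06824133]
0.068 [341.93055878 277.79586552] [346.652146   516.49134331]
```

Emit:
arm_command(
  series=[0, -0.004, 0.001, 0, 1, 0.013, 0, 0, 0, 1, 0.013, 0, 0, 0, 1, 0.012, 0, 0, 0, 1, 0, 0, 0, 0, 1, 0, 0, 0, 0, 1],
)

```text
time: 9.25
eef_pos: [0.4259, -0.1661, 0.0414]
orientation: [-180.0, 0.1, -2.2]
ft_force: [-0.1, 0.5, -1.6]
gripper_width: 0.24
```

```bash
python3 - <<'E'
from h import *
s=get_state(); print(s['time'],s['eef_pos'],s['orientation'],s['ft_force'])
a=imaging.capture('scene')[:,:,::-1];b=imaging.capture('top')[:,:,::-1]
cv2.imwrite("pics/s6.png",a);cv2.imwrite("pics/t6.png",b)
crop('s',a,350,225,70,60,10,'pics/c7.png'); crop('t',b,315,150,100,75,8,'pics/c8.png')
E
```

```text
9.25 [ 0.42586772 -0.16614018  0.04139549] [-1.79979442e+02  5.66143624e-02 -2.18064693e+00] [-0.09612579  0.48525301 -1.60194519]
```

View pics/c7.png

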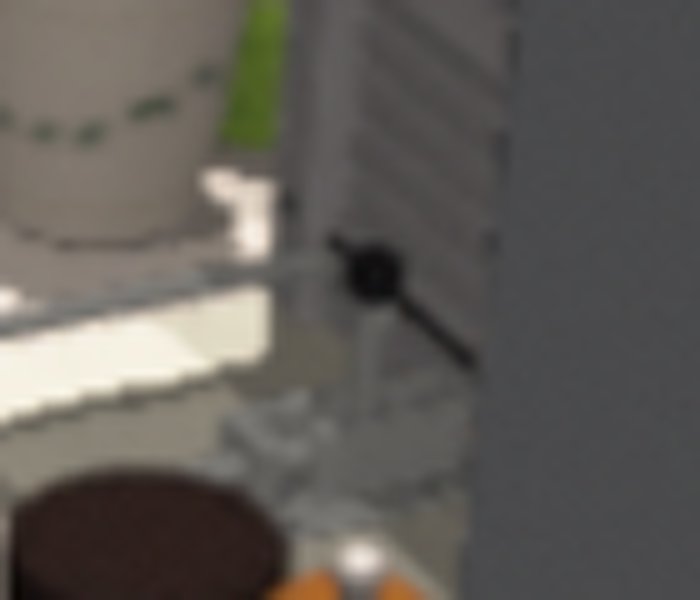

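View pics/c8.png

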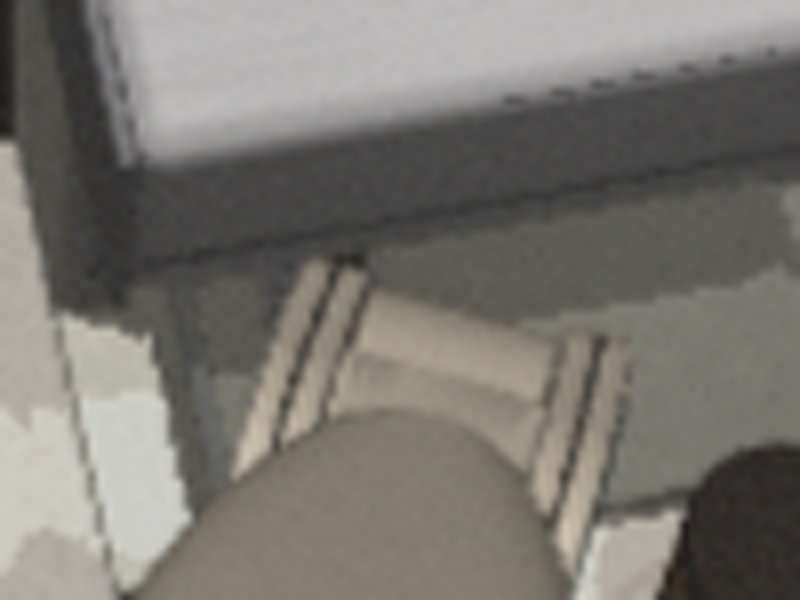

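Emit:
arm_command(
  series=[0, 0.005, 0, 0, 1, 0, 0.005, 0, 0, 1, 0, 0.005, 0, 0, 1, 0, 0, 0, 0, 1],
)

```text
time: 9.85
eef_pos: [0.4257, -0.182, 0.0417]
orientation: [180.0, -0.0, -2.2]
ft_force: [0.2, -0.8, -1.8]
gripper_width: 0.243
```

Emit:
arm_command(
  series=[0, 0.005, 0, 0, 1, 0, 0.005, 0, 0, 1, 0, 0, 0, 0, 1],
)

```text
time: 10.22
eef_pos: [0.4254, -0.1918, 0.0417]
orientation: [180.0, -0.0, -2.2]
ft_force: [0.3, -0.7, -1.6]
gripper_width: 0.241
```

Emit:
arm_command(
  series=[0, 0.005, 0, 0, 1, 0, 0.005, 0, 0, 1, 0, 0, 0, 0, 1],
)

```text
time: 10.6
eef_pos: [0.425, -0.2018, 0.0417]
orientation: [180.0, -0.0, -2.2]
ft_force: [-0.1, -0.7, -1.6]
gripper_width: 0.244
```

```bash
python3 - <<'E'
from h import *
s=get_state(); print(s['time'],s['eef_pos'],s['orientation'],s['ft_force'],s['ft_torque'])
a=imaging.capture('scene')[:,:,::-1]
crop('s',a,350,225,70,60,10,'pics/c9.png')
E
```

```text
10.6 [ 0.42500836 -0.20184395  0.04170814] [ 1.79985091e+02 -2.12141122e-02 -2.22784153e+00] [-0.07994128 -0.73576914 -1.6394327 ] [0.00278886 0.05581709 0.07061628]
```

View pics/c9.png

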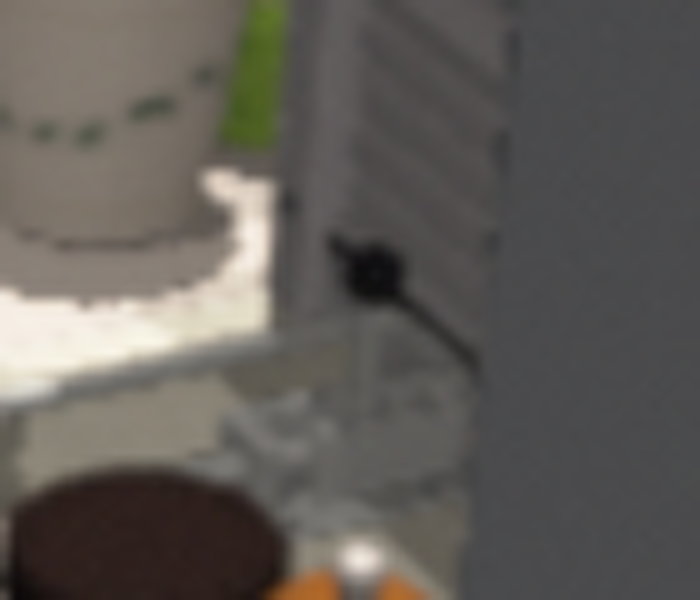

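Emit:
arm_command(
  series=[-0.005, 0, 0, 0, 1, -0.004, 0, 0, 0, 1, -0.002, 0, 0, 0, 1, 0, 0, 0, 0, 1],
)

```text
time: 11.15
eef_pos: [0.4136, -0.2008, 0.0416]
orientation: [-180.0, 0.0, -2.2]
ft_force: [0.7, -0.5, -2.7]
gripper_width: 0.242
```

Emit:
arm_command(
  series=[-0.002, 0, 0, 0, 1, -0.002, 0, 0, 0, 1, 0, 0, 0, 0, 1],
)

```text
time: 11.52
eef_pos: [0.4116, -0.2014, 0.0422]
orientation: [180.0, -0.2, -2.2]
ft_force: [5.3, 0.2, -3.7]
gripper_width: 0.246
```

Emit:
arm_command(
  series=[-0.003, 0, 0, 0, 1, -0.003, 0, 0, 0, 1, -0.003, 0, 0, 0, 1, -0.003, 0, 0, 0, 1, 0, 0, 0, 0, 1],
)

```text
time: 12.15
eef_pos: [0.4002, -0.2012, 0.0424]
orientation: [179.9, -0.3, -2.2]
ft_force: [6.3, -1.5, -3.4]
gripper_width: 0.245
```

Emit:
arm_command(
  series=[-0.003, 0, 0, 0, 1, -0.003, 0, 0, 0, 1, 0, 0, 0, 0, 1],
)

```text
time: 12.52
eef_pos: [0.394, -0.2009, 0.0423]
orientation: [179.9, -0.2, -2.2]
ft_force: [6.5, -1.1, -3.1]
gripper_width: 0.244
```

Emit:
arm_command(
  series=[-0.002, 0, 0, 0, 1, -0.002, 0, 0, 0, 1, 0, 0, 0, 0, 1],
)

```text
time: 12.9
eef_pos: [0.3902, -0.2009, 0.0424]
orientation: [179.9, -0.3, -2.2]
ft_force: [5.1, -0.2, -3.5]
gripper_width: 0.241
```

Emit:
arm_command(
  series=[-0.002, 0, 0, 0, 1, 0, 0, 0, 0, 1],
)

```text
time: 13.15
eef_pos: [0.3883, -0.2008, 0.0425]
orientation: [179.9, -0.3, -2.2]
ft_force: [6.2, -0.0, -3.0]
gripper_width: 0.24
```

Emit:
arm_command(
  series=[-0.002, 0, 0, 0, 1, 0, 0, 0, 0, 1],
)

```text
time: 13.4
eef_pos: [0.3864, -0.2008, 0.0425]
orientation: [179.9, -0.3, -2.2]
ft_force: [7.2, -0.4, -3.8]
gripper_width: 0.245
```

```bash
python3 - <<'E'
from h import *
a=imaging.capture('scene')[:,:,::-1]
crop('s',a,350,215,70,60,10,'pics/c10.png')
E
```

```text
(no output)
```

View pics/c10.png

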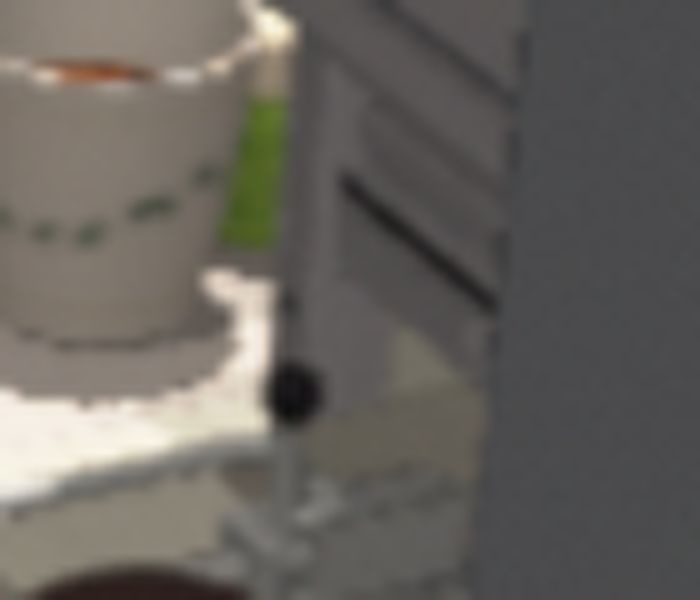

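Emit:
arm_command(
  series=[-0.0015, 0, 0, 0, 1, 0, 0, 0, 0, 1],
)

```text
time: 13.7
eef_pos: [0.3852, -0.2008, 0.0426]
orientation: [179.9, -0.3, -2.2]
ft_force: [7.4, -1.1, -3.0]
gripper_width: 0.238
```

Emit:
arm_command(
  series=[-0.0015, 0, 0, 0, 1, 0, 0, 0, 0, 1],
)

```text
time: 13.95
eef_pos: [0.385, -0.2012, 0.0429]
orientation: [179.9, -0.5, -2.1]
ft_force: [9.9, 0.5, -4.3]
gripper_width: 0.242
```

The shutter has risen: its black bottom edge has moved up to (420,245), and the ball has come forward to (295,393). The force is starting to climb, so this may be the stop. One more small step should confirm it.

Emit:
arm_command(
  series=[-0.001, 0, 0, 0, 1, 0, 0, 0, 0, 1],
)

```text
time: 14.2
eef_pos: [0.3849, -0.2015, 0.0432]
orientation: [179.9, -0.6, -2.1]
ft_force: [11.5, -0.4, -4.6]
gripper_width: 0.243
```

Emit:
arm_command(
  series=[0.0005, 0.004, 0, 0, 1, 0, 0.004, 0, 0, 1, 0, 0, 0, 0, 1],
)

```text
time: 14.58
eef_pos: [0.3847, -0.2093, 0.0431]
orientation: [179.9, -0.5, -2.1]
ft_force: [9.7, 0.9, -3.1]
gripper_width: 0.244
```

Emit:
arm_command(
  series=[0, 0.003, 0, 0, 1, 0, 0.002, 0, 0, 1, 0, 0, 0, 0, 1],
)

```text
time: 14.95
eef_pos: [0.3846, -0.214, 0.0431]
orientation: [179.9, -0.6, -2.1]
ft_force: [8.9, 0.7, -2.9]
gripper_width: 0.24
```

Emit:
arm_command(
  series=[0, 0.003, 0, 0, 1, 0, 0.003, 0, 0, 1, 0, 0, 0, 0, 1],
)

```text
time: 15.32
eef_pos: [0.3844, -0.2199, 0.0431]
orientation: [180.0, -0.6, -2.1]
ft_force: [10.8, 1.1, -3.0]
gripper_width: 0.242
```

Emit:
arm_command(
  series=[0, 0.003, 0, 0, 1, 0, 0.003, 0, 0, 1, 0, 0, 0, 0, 1],
)

```text
time: 15.7
eef_pos: [0.3842, -0.2257, 0.043]
orientation: [180.0, -0.6, -2.0]
ft_force: [10.4, 1.9, -3.7]
gripper_width: 0.241
```

```bash
python3 - <<'E'
from h import *
s=get_state(); print(s['time'],s['eef_pos'],s['ft_force'])
a=imaging.capture('scene')[:,:,::-1]
crop('s',a,350,215,70,60,10,'pics/c11.png')
E
```

```text
15.7 [ 0.38420991 -0.22566173  0.04299566] [10.43938717  1.90441359 -3.71509739]
```

View pics/c11.png

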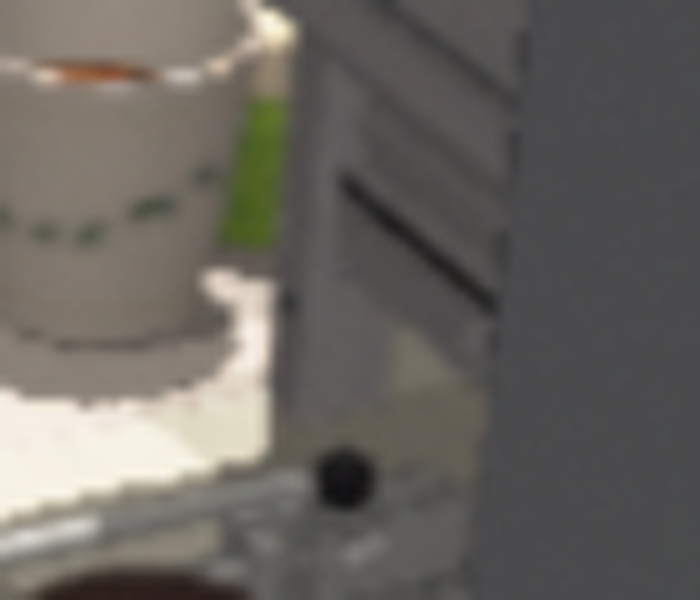

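```bash
python3 - <<'E'
from h import *
cs=cam('scene'); b=None
for th in (0,.3,.4,.5,.6,.7,.8):
  p=[.6235+.0384*-.0495*np.sin(th),-.232-.0495*np.sin(th),.027+.0495*np.cos(th)]
  q=(proj('scene',p,cs)-[350,215])*10+4.5
  if b is None:b=q
  print(th,q-b)
E
```

```text
0 [0. 0.]
0.3 [27.67285203 33.29889297]
0.4 [36.25609546 47.25525304]
0.5 [44.3596145  62.41784849]
0.6 [51.89392362 78.62957274]
0.7 [58.7753291 95.7197877]
0.8 [ 64.92712424 113.5063763 ]
```

Emit:
arm_command(
  series=[0, 0.002, 0, 0, 1, 0, 0.002, 0, 0, 1, 0, 0, 0, 0, 1],
)

```text
time: 16.12
eef_pos: [0.3841, -0.2293, 0.0429]
orientation: [-180.0, -0.6, -2.0]
ft_force: [11.7, 2.2, -3.1]
gripper_width: 0.239
```

Emit:
arm_command(
  series=[0, 0.0015, 0, 0, 1, 0, 0, 0, 0, 1],
)

```text
time: 16.38
eef_pos: [0.384, -0.2306, 0.0429]
orientation: [-180.0, -0.6, -2.0]
ft_force: [11.0, 2.1, -4.4]
gripper_width: 0.241
```

Emit:
arm_command(
  series=[0.0015, 0, 0, 0, 1, 0.0015, 0, 0, 0, 1, 0.0015, 0, 0, 0, 1, 0, 0, 0, 0, 1],
)

```text
time: 16.88
eef_pos: [0.3859, -0.2306, 0.0423]
orientation: [-180.0, -0.3, -2.1]
ft_force: [5.1, 1.1, -2.8]
gripper_width: 0.242
```

Emit:
arm_command(
  series=[0.0015, 0, 0, 0, 1, 0.0015, 0, 0, 0, 1, 0, 0, 0, 0, 1],
)

```text
time: 17.25
eef_pos: [0.3882, -0.2306, 0.042]
orientation: [-180.0, -0.2, -2.1]
ft_force: [4.8, 0.3, -1.7]
gripper_width: 0.242
```

Emit:
arm_command(
  series=[0.0015, 0, 0, 0, 1, 0.0015, 0, 0, 0, 1, 0, 0, 0, 0, 1],
)

```text
time: 17.62
eef_pos: [0.3886, -0.2303, 0.0413]
orientation: [-180.0, 0.1, -2.2]
ft_force: [1.1, 0.1, -1.4]
gripper_width: 0.243
```

```bash
python3 - <<'E'
from h import *
s=get_state(); print(s['time'],s['eef_pos'],s['ft_force'])
a=imaging.capture('scene')[:,:,::-1]
crop('s',a,350,215,70,60,10,'pics/c12.png')
E
```

```text
17.625 [ 0.3886465  -0.23029679  0.0412513 ] [ 1.06296794  0.05666929 -1.40046634]
```

View pics/c12.png

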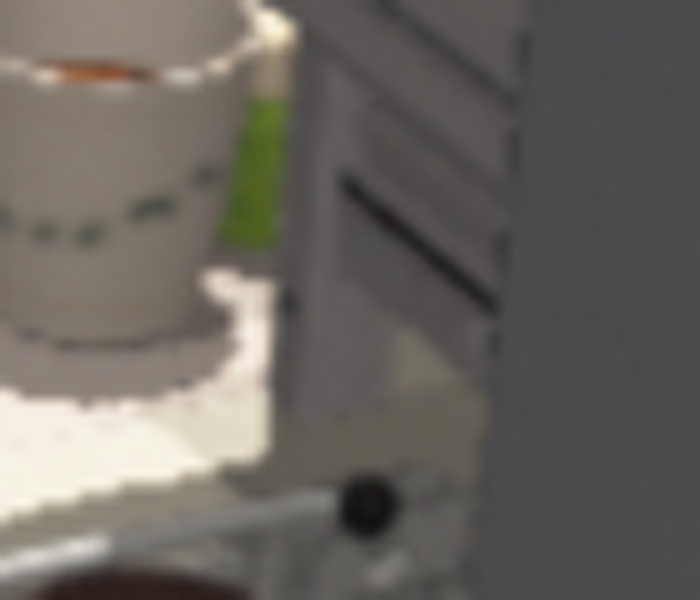

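Emit:
arm_command(
  series=[0, -0.003, 0.0015, 0, 1, 0.003, 0, 0, 0, 1, 0.004, 0, 0, 0, 1, 0, 0, 0, 0, 1],
)

```text
time: 18.18
eef_pos: [0.3973, -0.228, 0.0402]
orientation: [180.0, -0.0, -2.2]
ft_force: [-0.4, 0.3, -2.5]
gripper_width: 0.239
```

```bash
python3 - <<'E'
from h import *
s=get_state(); print(s['time'],s['eef_pos'],s['ft_force'])
a=imaging.capture('scene')[:,:,::-1]
crop('s',a,350,215,70,60,10,'pics/c13.png')
E
```

```text
18.175 [ 0.39732686 -0.22802848  0.04024307] [-0.43906674  0.30913732 -2.49759895]
```

View pics/c13.png

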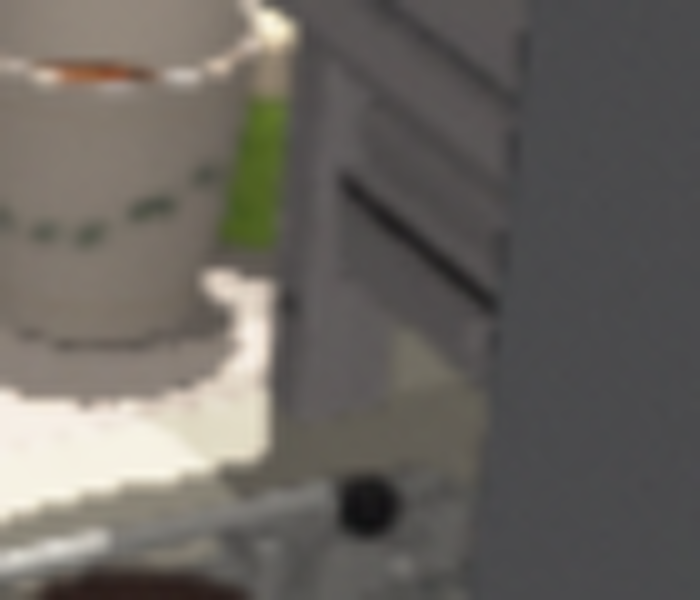

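The ball stays at (370,505) with the hook unloaded, so the bolt is holding. Next I free the hook: forward, then left.

Emit:
arm_command(
  series=[0.005, 0, 0, 0, 1, 0.005, 0, 0, 0, 1, 0.003, 0, 0, 0, 1, 0, -0.005, 0, 0, 1, 0, -0.005, 0, 0, 1, 0, 0, 0, 0, 1],
)

```text
time: 18.98
eef_pos: [0.4097, -0.2175, 0.0399]
orientation: [-180.0, 0.0, -2.2]
ft_force: [0.6, -0.9, -0.8]
gripper_width: 0.242
```

Emit:
arm_command(
  series=[0, -0.005, 0, 0, 1, 0, -0.005, 0, 0, 1, 0, -0.005, 0, 0, 1, 0, 0, 0, 0, 1],
)

```text
time: 19.48
eef_pos: [0.4105, -0.2028, 0.0401]
orientation: [-180.0, 0.0, -2.2]
ft_force: [0.8, 0.5, -1.8]
gripper_width: 0.243
```

Emit:
arm_command(
  series=[0, -0.005, 0, 0, 1, 0, -0.005, 0, 0, 1, 0, -0.005, 0, 0, 1, 0, 0, 0, 0, 1],
)

```text
time: 19.98
eef_pos: [0.4111, -0.1878, 0.04]
orientation: [-180.0, 0.0, -2.2]
ft_force: [0.4, 0.4, -2.4]
gripper_width: 0.243
```

Emit:
arm_command(
  series=[0, -0.006, 0, 0, 1, 0, -0.006, 0, 0, 1, 0, -0.006, 0, 0, 1, 0, 0, 0, 0, 1, -0.01, 0, 0, 0, 1, -0.02, 0, 0, 0, 1, -0.02, 0, 0, 0, 1, -0.015, 0, 0, 0, 1, 0, 0, 0, 0, 1],
)

```text
time: 21.1
eef_pos: [0.3451, -0.1673, 0.0399]
orientation: [-180.0, 0.1, -2.3]
ft_force: [0.6, -0.0, -1.8]
gripper_width: 0.241
```

```bash
python3 - <<'E'
from h import *
s=get_state(); print(s['time'],s['eef_pos'],s['ft_force'],s['orientation'])
a=imaging.capture('scene')[:,:,::-1];b=imaging.capture('top')[:,:,::-1]
A=cv2.resize(a[215:275,350:420],None,fx=6,fy=6,interpolation=2);B=cv2.resize(b[150:225,315:375],None,fx=4.8,fy=4.8,interpolation=2)
cv2.imwrite('pics/c14.png',np.hstack([A,B]))
E
```

```text
21.1 [ 0.34513742 -0.1672923   0.03985124] [ 0.60383263 -0.03283688 -1.79932265] [-1.79960935e+02  5.20588309e-02 -2.28307909e+00]
```

View pics/c14.png

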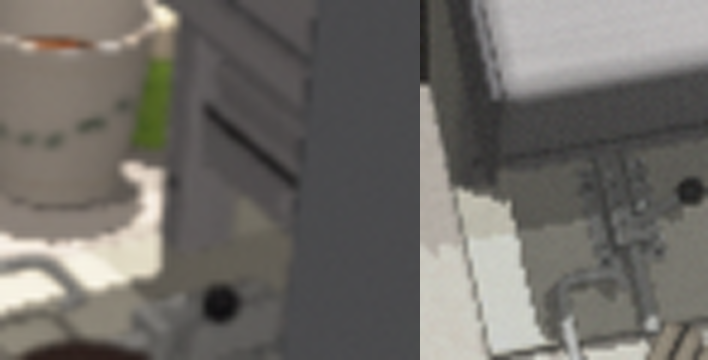

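Emit:
arm_command(
  series=[0, 0, -0.02, 0, 1, 0, 0, -0.03, 0, 1, 0, 0, -0.03, 0, 1, 0, 0, 0, -9.975, 1, 0, 0, 0, -9.975, 1, 0, 0, 0, -9.975, 1, 0, 0, 0, -9.975, 1, 0, 0, 0, -9.975, 1, 0, 0, 0, -9.975, 1, 0, 0, 0, -9.975, 1, 0, 0, 0, -9.975, 1, 0, 0, 0, -9.975, 1, 0, 0, 0, -9.975, 1, 0.038, 0.0315, 0, 0, 1, 0.038, 0.0315, 0, 0, 1, 0.038, 0.0315, 0, 0, 1, 0.038, 0.0315, 0, 0, 1, 0, 0, 0, 0, 1],
)

```text
time: 23.45
eef_pos: [0.4549, 0.0018, 0.1207]
orientation: [179.8, 0.0, 97.9]
ft_force: [-0.8, -0.2, -1.6]
gripper_width: 0.243
```

Emit:
arm_command(
  series=[0, 0, 0.03, 0, 1, 0, 0, 0.03, 0, 1, 0, 0, 0.03, 0, 1, 0, 0, 0.01, 0, 1, 0, 0, 0, 0, 1],
)

```text
time: 24.08
eef_pos: [0.4516, -0.0009, 0.0199]
orientation: [-179.9, -0.0, 97.5]
ft_force: [0.4, 0.1, -0.4]
gripper_width: 0.241
```

Lowering the last stretch by feel.

Emit:
arm_command(
  series=[0, 0, 0.006, 0, 1, 0, 0, 0.004, 0, 1, 0, 0, 0, 0, 1],
)

```text
time: 24.45
eef_pos: [0.452, -0.0006, 0.0102]
orientation: [180.0, 0.0, 97.6]
ft_force: [0.1, -0.4, -1.7]
gripper_width: 0.246
```

Emit:
arm_command(
  series=[0, 0, 0.002, 0, 1, 0, 0, 0, 0, 1],
)

```text
time: 24.7
eef_pos: [0.4519, -0.0006, 0.0081]
orientation: [-180.0, 0.0, 97.6]
ft_force: [-0.3, 0.5, -0.3]
gripper_width: 0.242
```

Emit:
arm_command(
  series=[0, 0, 0.001, 0, 1, 0, 0, 0, 0, 1],
)

```text
time: 24.95
eef_pos: [0.4521, -0.0006, 0.0071]
orientation: [180.0, 0.0, 97.6]
ft_force: [-0.6, 0.4, -1.6]
gripper_width: 0.24
```

Emit:
arm_command(
  series=[0, 0, 0.001, 0, 1, 0, 0, 0, 0, 1],
)

```text
time: 25.2
eef_pos: [0.4521, -0.0007, 0.0069]
orientation: [180.0, 0.0, 97.6]
ft_force: [-2.0, -0.6, 6.0]
gripper_width: 0.242
```

Contact on the worktop (6 N), so I'll open and lift away.

Emit:
arm_command(
  series=[0, 0, 0, 0, 0.3, 0, 0, 0, 0, 0, 0, 0, 0, 0, -0.5, 0, 0, 0, 0, -1, 0, 0, 0, 0, -1, 0, 0, 0, 0, -1, 0, 0, -0.02, 0, -1, 0, 0, -0.05, 0, -1, 0, 0, -0.06, 0, -1, 0, 0, -0.06, 0, -1, -0.06, 0, 0, 0, -1, -0.06, 0, 0, 0, -1, 0, 0, 0, 0, -1],
)

```text
time: 26.82
eef_pos: [0.4687, -0.123, 0.1966]
orientation: [179.9, 0.1, 97.2]
ft_force: [-0.1, 0.4, -0.5]
gripper_width: 1.0
```

```bash
python3 - <<'E'
from h import *
s=get_state(); print(s['time'],s['eef_pos'],s['ft_force'],s['gripper_width'])
a=imaging.capture('scene')[:,:,::-1];b=imaging.capture('top')[:,:,::-1]
cv2.imwrite('pics/t15.png',b)
A=cv2.resize(a[150:300,210:420],None,fx=3.6,fy=3.6,interpolation=2)
cv2.imwrite('pics/s15.png',A)
E
```

```text
26.825 [ 0.46865141 -0.12298103  0.19657893] [-0.08772693  0.3847072  -0.48340693] 1.0004130938842921
```

View pics/t15.png

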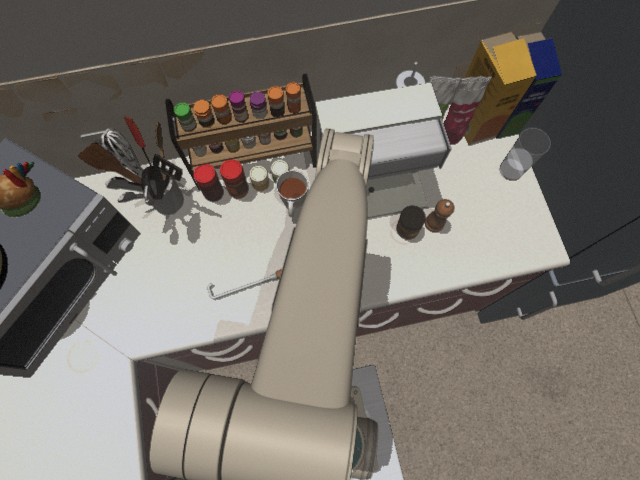

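View pics/s15.png

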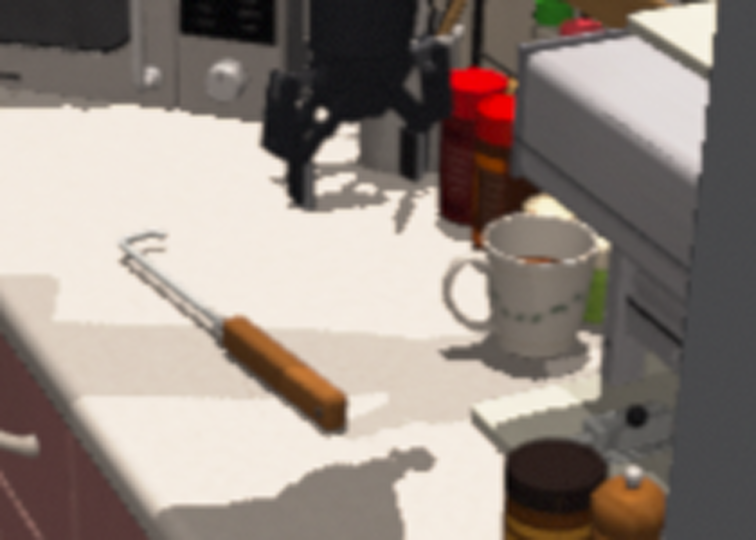

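The hook lies flat on the open worktop. The knob is leaning at (636,415) with the shutter up, and the jar, mill and mug have not moved. The arm is clear of everything.

```bash
python3 -c "
from plant import sign_off; print(sign_off())"
```

```text
the job is handed in; nothing more can be done
None
```

The job is done and handed in at about 27 s: the bolt is drawn and held back in the notch, the shutter has sprung up, and the hook lies on the open worktop.

- **Bolt:** I hooked the stem and pulled in small steps until I felt the hard stop, about 26 mm out by my estimate. The highest pull was about 12 N. I then leaned the knob to roughly 0.75 rad, judged from the camera, and let the bolt forward about 4 mm onto the notch edge. The pull fell to about 1 N there.
- **Hook:** I backed it out past the stem without feeling any contact. It touched the worktop with about 6 N just before I opened the gripper.
- **Last checks:** The final pictures show the shutter up, the knob still leaning with the hook gone, the hook flat and clear of the cupboard, and the jar, mill and mug where they stood. The open gripper touched nothing.
- **Disagreements:** The two outside cameras disagreed by up to about 6 mm on where the ball is. The top camera put the held hook about 3 mm off its calculated position. I allowed for both and worked by feel.

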